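Feed the slide carrier under the leaf spring

ROBOT

A 6-joint arm with a two-finger parallel gripper is mounted at the origin on the work surface. World frame = base frame: x ahead of the robot, y to its left, z up, the work surface at z = 0. Lengths are in m, angles in rad, forces in N, time in s.
With the tool pointing down it reaches from about 0.375 to 0.975 m from the base axis. Payload 3.8 kg.
Tool frame: the origin (TCP) lies on the centre line of the jaws, within the pads' length; the fingertips stand 22 mm ahead of it and the grasp point (between the pads) lies 3 mm ahead of it (r.tip_reach is the distance from the TCP to the fingertips, in m); z points along the fingers, y is the line along which they close (so a half turn about z gives the same grasp; the last joint's range is limited). The gripper opens to 85 mm and grips with 20 to 120 N. Pads are 22 mm wide; open, the fingers measure 114 mm over their backs; the gripper's body (76 mm by 85 mm) begins 54 mm behind the grasp point. The pads swing forward as they close: fully open they stand 13 mm farther back than shut.
Start: joints at [-1.377, 0.264, 1.604, -0, 1.274, -0.037], TCP at [0.154, -0.657, 0.253] pointing down, gripper open.
Joint ranges: [-2.63, 2.63], [-0.94, 2.18], [0.31, 2.57], [-1.31, 4.45], [0, 2.66], [-2.55, 2.55]. Speed limits (rad/s): [2.57, 2.57, 3.14, 3.14, 3.14, 3.14].

INTERFACE

Orientations are given as a rotation vector (axis times angle).
In Python, from bench import sensors, viewer, r, models gives the robot as it stands.
- The arm moves only by the tool arm_command, never from a script. Its argument "increments" is a list of rows, each a list of 7 numbers: the shift along the tool's x, y, z in mm, then the turn, a rotation vector about the tool's x, y, z in rad, then the finger opening in mm, from 0 to 85.4. A call has 1 to 10 rows; each row shifts and turns the commanded pose from where the row before left it, along the tool's axes as they then stand; what a row does not reach is not made up. A row lasts 1/10 s, in which the tool goes at most 50 mm and 8.59 degrees, less where a joint would pass 70% of its speed; a pose out of reach is approached as far as the arm can. A call with a gripper value outside its range is refused whole. The fingers move at their own pace and stop on an object; "squeeze" is the grip in N (left out, the last holds). Time passes only in rows, so rows that do not move let the fingers close. It gives the time, the measured TCP pose, the force, the opening and the grip force at its end, in the units of the state.
- sensors.sense(): the state, without advancing time (a new reading comes with each control period).
- viewer.get_image(name): name is "scene" or "top" or "wrist"; returns a dict with "frame" (420x560x3 uint8, red, green, blue), "fx", "fy", "cx", "cy" (pixels), "xyz" and "attitude" of the camera in the world. Camera axes: x right, y down, z forward; pixel columns grow to the right and rows downward; lengths in m; the calibration is good to about 2 mm. A picture is of the moment at which its call begins. There is no depth.
- r.job_done(): hands the job in; it is judged then, once.
Trained networks look in the newest picture that a camera, given by its name, has taken for a name from the list of things; names that differ only in an ending like _2 or _b are one class to them, and where a whole thing is asked for, a point or a joint stands for the part that bears it (a point fixed in the world has none). Each returns a list of dicts, best first, with "conf" (0 to 1); they miss things now and then, are a little off and sometimes report something else, mostly with a low value. They report only what shows in the picture. A call takes as long as a camera call. They do not tell look-alikes from the thing itself.
- models.masks_of(camera, thing): "mask" (420x560 bool, what is visible of it) and "rect" ([left, top, right, bottom] in pixels, round what is visible of it).
- models.place_of(camera, thing): "position" ([row, column] in pixels: a listed point, or the origin of a listed thing).
The state is a dict: "time_s": time; "joint_positions": joint angles; "dq": joint speeds; "joint_efforts": joint torques, N m; "tcp_pos": TCP position; "tcp_rot": TCP orientation; "wrist_force": force on the tool from outside, world axes, zero at the start; "ft_torque": the same for the moment, N m; "width": finger opening in m; "finger_force": force on a finger pad.
Only numpy, scipy, OpenCV 4.12 (cv2) and the standard library are available. Lean on these libraries where they do the work, as an engineer would, in place of code of your own. Each camera call takes 0.05 s, during which the arm holds its last target. There are 200 camera calls.

TASK

Load the microscope slide carrier that sits in the slide loader: with the fingertips press its rear deck down hard until the sprung pad under it bottoms, and keep pressing while you push it forward under the gate bar and the leaf spring, fully home against the end stop, so that the pad springs back up behind it. Only press and push the carrier, never pick it up; leave everything else on the bench where it is, and finish with the hand clear.

Things in the scene. Friction and masses are not known exactly. Their poses are not given: they have to be found in the camera images.
- loader: Slide loader, a fixed grey open channel 278 x 92 mm, rails 34 mm high, 63 mm wide inside. Origin: centre of its underside on the bench; x = sliding direction (from rear wall to end stop), y across, z up. The sprung pad (110 x 60 mm) spans x = -128 to -18 mm, top at z = 29 mm up, 21 mm bottomed; ahead of it the fixed stage floor at z = 20 mm runs to the end stop.
- gate (a point): Middle of the underside of the fixed dark gate bar that crosses the loader's channel: loader x = 46 mm, z = 32 mm. The bar is 12 mm long along x, its top at 44 mm. A carrier on the raised pad (top at 37 mm) butts against it; only one pressed down (top at 29 mm) goes under.
- stop (a point): Middle of the end stop's face at the stage floor: loader x = 128 mm, z = 20 mm. The stop is 14 mm high. The carrier is home when its front edge touches this face.
- carrier: Aluminium slide carrier on the loader's pad: plate 140 x 60 x 8 mm, about 170 g, low friction (0.2), glass slide inlaid in front, a cross rib on top (6 mm high, 50 mm wide) at x = -30 to -24 mm. Origin: centre of its underside; x forward as the loader's, front edge at +70 mm. Home: origin at loader x = 58 mm, z = 20 mm, rear edge 6 mm past the pad. (A twin lies loose on the bench.)
- deck (a point): The place to press: middle of the carrier's rear deck, on its top face, 48 mm behind the carrier's centre, 18 mm behind the rib's rear face, 22 mm ahead of the rear edge. The deck is 40 mm long, 60 mm wide. It is about 37 mm over the bench at the start, 29 mm with the pad bottomed, 28 mm on the stage floor; at home it is at loader x = 10 mm.
- pad (a joint): How far the sprung pad is pressed down, in m: 0 up, 0.008 bottomed on a hard stop. Its spring pushes up with 7 N when up and 11 N when bottomed; press with 15 to 20 N to keep it down through the slide. It rises by itself as soon as the carrier's rear edge has left it.
- leaf (a joint): How far the steel leaf spring (32 mm wide, 50 mm long, hinged at the gate, sloping down in the sliding direction) is lifted, in rad: 0 at rest, its tip 4 mm over the stage floor; about 0.08 when it rests on the carrier, which it then presses down with about 5 N.
- dish_a: Bystander: covered culture dish, 60 mm across, 15 mm high; origin at the centre of its underside.
- dish_b: Bystander: covered culture dish, 52 mm across, 15 mm high; origin at the centre of its underside.
- vial: Bystander: small bottle, 42 mm across, 75 mm high; origin at the centre of its underside.
- timer: Bystander: white bench timer, 55 x 36 x 16 mm; origin at the centre of its underside.
- spare_carrier: Bystander: a spare slide carrier of the same shape lying on the bench beside the loader; origin at the centre of its underside.
- tube_rack: Bystander: white tube rack with tubes, 50 x 120 mm, 70 mm high; origin at the centre of its underside.
- tip_box: Bystander: grey pipette tip box, 80 x 115 mm, 55 mm high; origin at the centre of its underside.
There are look-alikes about, which are no part of the job. Leave any black, brown or purple look-alike of the carrier alone.

How it is judged:
By the outcome, as a careful person would: the job done as asked, in the order asked, and still so for the second after the job is handed in, with the robot touching nothing.
It also fails if it takes over 35 s, if anything falls off the work surface, if the arm or the gripper's body presses on something with over 40 N, if the wrist force passes 120 N, or if a joint passes its speed limit or range.

## Working session

There is one attempt and no reset: what is moved stays moved. The work goes in short steps, Python scripts to look and compute and a tool call to move; the robot and the scene stay as the last step left them, time stands still between calls to the robot, and variables do not carry over. Pictures are saved under pics/ and viewed, at most 10 in all, crops included, and the job is handed in when it is done.

Besides the shell and the picture viewer there is one more tool, called after "Call:" as a command line: name --pt "numbers of a row" for each row, then --argument value for the rest. arm_command: Moves the arm, as the interface text tells. Its arguments: {"type":"object","properties":{"increments":{"type":"array"},"squeeze":{"type":"number"}},"required":["increments"]}

```bash
mkdir -p pics; cat > h.py <<'E'
import numpy as np, cv2
from scipy.spatial.transform import Rotation as R
from bench import sensors, viewer, r, models
def cam(n):
    d=viewer.get_image(n); return d
def rot(d):
    a=np.array(d["attitude"],float)
    return a if a.shape==(3,3) else R.from_rotvec(a).as_matrix()
def ray(d,px,z):
    row,col=px
    v=rot(d)@np.array([(col-d["cx"])/d["fx"],(row-d["cy"])/d["fy"],1]); o=np.array(d["xyz"])
    return o+v*(z-o[2])/v[2]
def proj(d,p):
    c=rot(d).T@(np.array(p)-np.array(d["xyz"])); return (d["cy"]+d["fy"]*c[1]/c[2], d["cx"]+d["fx"]*c[0]/c[2])
E
python3 - <<'E'
from h import *
for n in("top","scene"):
    d=cam(n); print(n,d["xyz"],d["attitude"],d["fx"],d["cx"],d["cy"])
    cv2.imwrite(f"pics/{n}0.png",cv2.cvtColor(d["frame"],4))
    for t,z in(("loader",0),("carrier",.03),("deck",.037),("gate",.032),("stop",.02),("spare_carrier",0)):
        for m in models.place_of(n,t)[:3]: print(t,m["conf"],np.round(m["position"]),ray(d,m["position"],z).round(4))
print(sensors.sense())
E
```

```text
top [0.46253816 0.01002824 1.00070545] [-2.1560243   2.19530288 -0.04119456] 407.0791071689341 276.9699389063045 212.58843632703213
carrier 0.77 [215. 300.] [ 0.5179 -0.0203  0.03  ]
carrier 0.7 [136. 375.] [ 0.7054 -0.2026  0.03  ]
carrier 0.7 [211. 412.] [ 0.5241 -0.2841  0.03  ]
deck 0.95 [125. 363.] [ 0.7315 -0.1737  0.037 ]
deck 0.81 [285. 210.] [0.3565 0.1971 0.037 ]
deck 0.73 [202. 396.] [ 0.544  -0.2458  0.037 ]
gate 0.97 [193. 269.] [0.5726 0.054  0.032 ]
stop 0.65 [172. 241.] [0.626  0.1208 0.02  ]
stop 0.56 [190. 340.] [ 0.5773 -0.1182  0.02  ]
scene [0.99979367 0.54366866 0.86508331] [-1.00630626 -2.51745205  0.95084352] 477.37684972226293 277.0718786656464 203.6516436821448
loader 0.65 [229. 262.] [0.5476 0.0258 0.    ]
carrier 0.87 [206. 261.] [ 0.5189 -0.0082  0.03  ]
carrier 0.77 [158. 186.] [ 0.5479 -0.261   0.03  ]
carrier 0.71 [308. 380.] [0.5272 0.3483 0.03  ]
deck 0.96 [158. 188.] [ 0.5481 -0.2473  0.037 ]
deck 0.75 [328. 392.] [0.5492 0.3919 0.037 ]
deck 0.72 [222. 377.] [0.3656 0.2091 0.037 ]
gate 0.8 [236. 261.] [0.5797 0.0588 0.032 ]
stop 0.8 [268. 266.] [0.6229 0.1195 0.02  ]
spare_carrier 0.78 [204. 309.] [0.4128 0.0468 0.    ]
{'time_s': 0.7, 'joint_positions': array([-1.37691579e+00,  2.63871896e-01,  1.60396664e+00,  9.02767628e-06,
        1.27367708e+00, -3.69306561e-02]), 'dq': array([ 0.00020655,  0.00153834, -0.001424  ,  0.00055685,  0.00145393,
       -0.00045322]), 'joint_efforts': array([ 4.73348166e-05, -5.14846945e+01, -3.67609370e+01, -1.67027210e-04,
        6.36206532e-04,  2.08387411e-05]), 'tcp_pos': array([ 0.15440236, -0.65712287,  0.25331673]), 'tcp_rot': array([3.12062014e+00, 3.61740244e-01, 2.30040928e-05]), 'wrist_force': array([0.12622811, 0.24396389, 0.28495613]), 'ft_torque': array([ 0.03265971, -0.03435334, -0.01130953]), 'finger_force': 0.0, 'width': 0.0857711127056833}
```

View pics/top0.png

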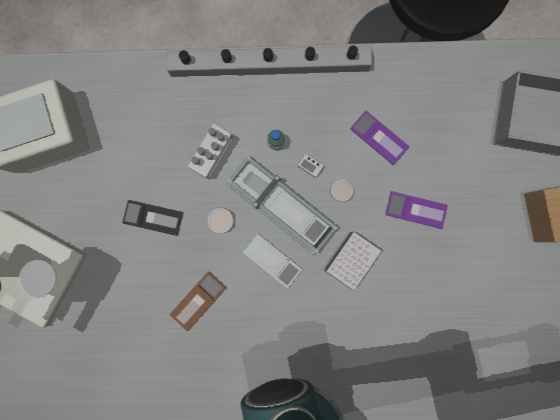

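View pics/scene0.png

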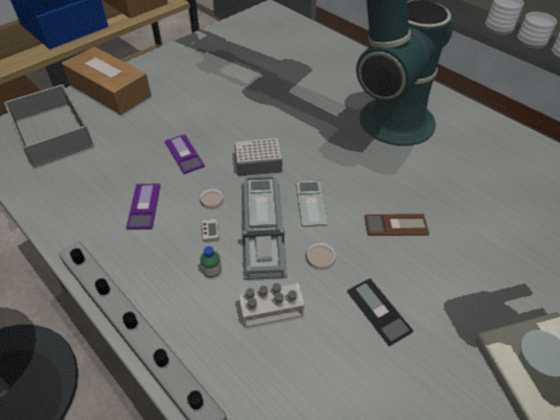

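Candidates for the carrier, as top-view (row, col):
- In the loader: (215,300), silver.
- Silver spare on the bench: (260,272).
- Purple: (138,380) and (210,416). Black: (217,152). Brown: (300,198).

I choose the one in the loader. The gate is at about (193,269), the stop at about (172,241) and the rear wall at the lower right. Next is a close crop to check this.

```bash
python3 - <<'E'
from h import *
d=cam("top")
c=d["frame"][150:260,220:350]; cv2.imwrite("pics/crop.png",cv2.cvtColor(cv2.resize(c,None,fx=6,fy=5.4545,interpolation=cv2.INTER_CUBIC)[:600],4))
g=(.574,.0555); s=(.6245,.120)
for n in("gate","stop","loader","carrier"):
  for m in models.masks_of("top",n)[:2]: print(n,m["conf"],m["rect"],m["mask"].sum(), cv2.minAreaRect(np.argwhere(m["mask"]).astype(np.float32)))
E
```

```text
gate 0.8 [227.3, 154.8, 335.8, 253.8] 2969 ((203.74740600585938, 280.94061279296875), (116.66187286376953, 39.58170700073242), 51.225826263427734)
gate 0.48 [185.7, 123.6, 233.5, 178.9] 1291 ((151.015380859375, 210.27691650390625), (26.791500091552734, 50.606163024902344), 60.2551155090332)
stop 0.76 [226.9, 157.5, 334.6, 256.0] 2788 ((204.0969696044922, 280.81878662109375), (115.37710571289062, 38.70144271850586), 50.77432632446289)
stop 0.65 [326.7, 233.5, 380.5, 288.8] 1800 ((259.4230651855469, 351.38458251953125), (37.71961212158203, 50.75507354736328), 56.3099365234375)
loader 0.71 [229.6, 156.3, 336.6, 250.8] 2720 ((203.9248046875, 280.6328430175781), (115.88300323486328, 38.66982650756836), 50.774322509765625)
carrier 0.96 [171.2, 276.9, 226.1, 329.4] 1503 ((300.73773193359375, 196.9715576171875), (25.965778350830078, 59.815425872802734), 48.179832458496094)
carrier 0.91 [268.0, 188.9, 325.1, 243.2] 1507 ((217.356201171875, 297.7726135253906), (59.76341247558594, 26.195913314819336), 52.25319290161133)
```

View pics/crop.png

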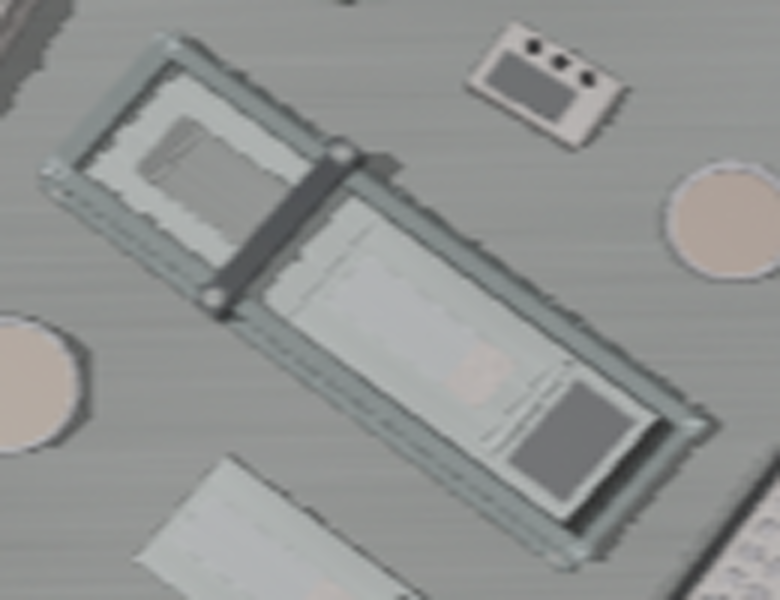

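The crop confirms it: the silver carrier sits in the channel behind the gate bar, with the dark rear deck at crop (572,438) near the rear wall. Now I'll compute the axis.

```bash
python3 - <<'E'
from h import *
d=cam("top")
f=lambda x,y,z: ray(d,(150+(y+.5)/5.4545-.5,220+(x+.5)/6-.5),z)
A,B,C,D=[f(*p,.034) for p in((170,40),(45,172),(712,425),(570,565))]
cen=(A+B+C+D)/4; ax=(A+B-C-D)/2; print("len",np.linalg.norm(ax),"w",np.linalg.norm(A-B),np.linalg.norm(C-D))
yaw=np.arctan2(ax[1],ax[0]); u=ax/np.linalg.norm(ax); print("cen",cen,"yaw",yaw,np.degrees(yaw))
gb=f(278,225,.044); dk=f(572,438,.037)
fr=(f(262,300,.037)+f(350,195,.037))/2; re=(f(570,522,.037)+f(658,420,.037))/2
v=np.array([-u[1],u[0],0])
for n,p in(("gate",gb),("deck",dk),("front",fr),("rear",re)): print(n,p,"loader",(p-cen)@u,(p-cen)@v)
e=re-fr; print("carrier yaw",np.degrees(np.arctan2(-e[1],-e[0])),np.linalg.norm(e))
s=sensors.sense(); print(s["time_s"],R.from_rotvec(s["tcp_rot"]).as_matrix().round(3), r.tip_reach)
E
```

```text
len 0.2721675252454838 w 0.07682701080065531 0.08258682137780159
cen [0.54457826 0.02384416 0.034     ] yaw 0.8743395067634274 50.09596359909449
gate [0.57653821 0.06019931 0.044     ] loader 0.04839118592779234 -0.0011951460195497934
deck [ 0.48232776 -0.05378142  0.037     ] loader -0.09948205407301522 -0.0020434854929882312
front [0.5672952  0.04958009 0.037     ] loader 0.03431554347657677 -0.0009169205849764092
rear [ 0.46780744 -0.06993226  0.037     ] loader -0.12118652910350508 -0.0012654804925353175
carrier yaw 50.22439261506849 0.1555024632303624
1.0 [[ 0.973  0.229 -0.   ]
 [ 0.229 -0.973 -0.   ]
 [-0.     0.    -1.   ]] 0.022
```

Call:
arm_command --pt "30.5 -34.1 0 0 0 0 0" --pt "30.5 -34.1 0 0 0 0 0" --pt "30.5 -34.1 0 0 0 0 0" --pt "30.5 -34.1 0 0 0 0 0" --pt "30.5 -34.1 0 0 0 0 0" --pt "30.5 -34.1 0 0 0 0 0" --pt "30.5 -34.1 0 0 0 0 0" --pt "30.5 -34.1 0 0 0 0 0" --pt "30.5 -34.1 0 0 0 0 0" --pt "30.5 -34.1 0 0 0 0 0" --squeeze 40

```text
time_s: 2.0
tcp_pos: [0.3739, -0.2537, 0.2537]
tcp_rot: [3.12, 0.361, 0.002]
wrist_force: [0.8, -0.6, 0.1]
width: -0.0001
finger_force: 0.0
```

Call:
arm_command --pt "30.5 -34.1 0 0 0 0 0" --pt "30.5 -34.1 0 0 0 0 0" --pt "30.5 -34.1 0 0 0 0 0" --pt "30.5 -34.1 0 0 0 0 0" --pt "30.5 -34.1 0 0 0 0 0" --pt "0 0 16 0 0 -0.128 0" --pt "0 0 16 0 0 -0.128 0" --pt "0 0 16 0 0 -0.128 0" --pt "0 0 16 0 0 -0.128 0" --pt "0 0 16 0 0 -0.128 0"

```text
time_s: 3.0
tcp_pos: [0.4829, -0.0543, 0.1729]
tcp_rot: [2.844, 1.333, 0.001]
wrist_force: [0.2, -0.1, 0.3]
width: -0.0003
finger_force: 0.0
```

```bash
cat > st.py <<'E'
from h import *
def st():
    s=sensors.sense(); M=R.from_rotvec(s["tcp_rot"]).as_matrix()
    print("t",s["time_s"],"pos",s["tcp_pos"].round(4),"x",M[:,0].round(3),"z",M[:,2].round(3),"F",s["wrist_force"].round(1),"w",s["width"],"ff",s["finger_force"],"q",s["joint_positions"].round(2))
    return s,M
E
python3 - <<'E'
from st import *
st()
d=cam("wrist"); cv2.imwrite("pics/w1.png",cv2.cvtColor(d["frame"],4)); print(d["xyz"],rot(d).round(3))
for t,z in(("deck",.037),("carrier",.03),("gate",.032),("stop",.02)):
    for m in models.place_of("wrist",t)[:2]: print(t,m["conf"],np.round(m["position"]),ray(d,m["position"],z).round(4))
E
```

```text
t 3.0 pos [ 0.4829 -0.0543  0.1729] x [0.64  0.768 0.   ] z [ 0.001 -0.    -1.   ] F [ 0.2 -0.1  0.3] w -0.0002794165701746761 ff 0.0 q [-0.16 -0.03  2.09 -0.    1.09  0.53]
[5.29429839e-01 4.39733507e-04 2.92893555e-01] [[ 0.768 -0.614 -0.182]
 [-0.64  -0.737 -0.218]
 [ 0.     0.284 -0.959]]
deck 0.86 [307. 441.] [ 0.5375 -0.2322  0.037 ]
deck 0.6 [204. 280.] [ 0.4843 -0.0534  0.037 ]
carrier 0.87 [149. 276.] [ 0.5108 -0.0151  0.03  ]
carrier 0.79 [333. 449.] [ 0.5275 -0.2712  0.03  ]
gate 0.55 [ 19. 275.] [0.5728 0.0588 0.032 ]
```

View pics/w1.png

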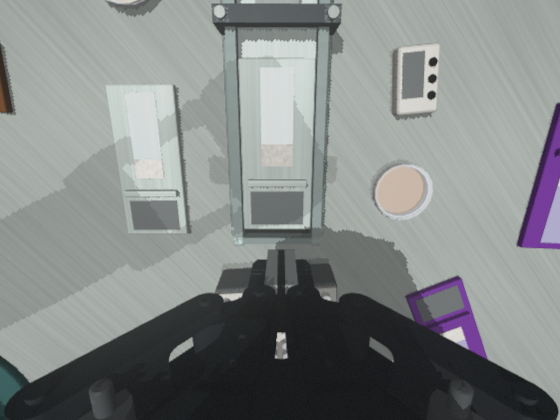

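The wrist view shows the carrier straight ahead: rear edge at row ~229, rib at row ~184, deck centre (207,277), gate bar at row ~14, front edge at row ~57.

```bash
python3 - <<'E'
from st import *
s,M=st(); d=cam("wrist")
for n,p,z in(("rear",(229,277),.037),("riblow",(189,277),.037),("ribtop",(182,277),.043),("front",(57,277),.037),("gatebar rear top",(25,277),.044),("carL",(150,240),.037),("carR",(150,315),.037),("deck",(208,277),.037)):
    w=ray(d,p,z); print(n,w.round(4),"tool mm",(M.T@(w-s["tcp_pos"])*1000).round(1))
E
```

```text
t 3.25 pos [ 0.4832 -0.0546  0.1741] x [0.646 0.763 0.001] z [ 0.001 -0.    -1.   ] F [0.3 0.6 0.7] w -0.00019536138539907302 ff 0.0 q [-0.16 -0.03  2.08  0.    1.09  0.54]
rear [ 0.467  -0.0698  0.037 ] tool mm [-22.2  -2.7 137.1]
riblow [ 0.4908 -0.0419  0.037 ] tool mm [ 14.5  -2.6 137.1]
ribtop [ 0.4956 -0.0363  0.043 ] tool mm [ 21.9  -2.5 131.1]
front [0.558  0.0369 0.037 ] tool mm [118.1  -2.2 137.2]
gatebar rear top [0.571 0.052 0.044] tool mm [137.9  -2.  130.2]
carL [0.4888 0.0033 0.037 ] tool mm [ 47.8 -33.3 137.1]
carR [ 0.5365 -0.0371  0.037 ] tool mm [ 47.7  29.2 137.1]
deck [ 0.4797 -0.0549  0.037 ] tool mm [ -2.6  -2.7 137.1]
```

Call:
arm_command --pt "2 -1 20 0 0 0 0" --pt "2 -1 25 0 0 0 0" --pt "1 0 25 0 0 0 0" --pt "0 0 20 0 0 0 0" --pt "0 0 10 0 0 0 0" --pt "0 0 5 0 0 0 0" --pt "0 0 0 0 0 0 0" --pt "0 0 2 0 0 0 0" --pt "0 0 2 0 0 0 0" --pt "0 0 0 0 0 0 0"

```text
time_s: 4.3
tcp_pos: [0.4849, -0.0495, 0.0648]
tcp_rot: [2.848, 1.325, 0.001]
wrist_force: [0.2, 0.0, 1.1]
width: 0.0003
finger_force: 0.0
```

```bash
python3 - <<'E'
from st import *
s,M=st()
d=cam("wrist"); cv2.imwrite("pics/w2.png",cv2.cvtColor(d["frame"][0:420],4))
E
```

```text
t 4.3 pos [ 0.4849 -0.0495  0.0648] x [0.644 0.765 0.001] z [ 0.001 -0.    -1.   ] F [0.2 0.  1.1] w 0.0003476807947963924 ff 0.0 q [-0.15  0.11  2.17  0.    0.86  0.55]
```

View pics/w2.png

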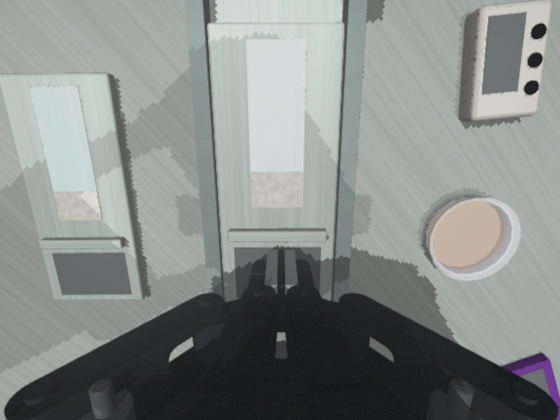

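Fingertips sit at (250,281), just behind the rib (row 237) and over the deck. Now I press.

Call:
arm_command --pt "0 -1 3 0 0 0 0" --pt "0 0 3 0 0 0 0" --pt "0 0 2 0 0 0 0" --pt "0 0 2 0 0 0 0" --pt "0 0 0 0 0 0 0"

```text
time_s: 4.85
tcp_pos: [0.4839, -0.0487, 0.0546]
tcp_rot: [-2.848, -1.325, -0.0]
wrist_force: [-1.8, 1.6, 5.6]
width: 0.0001
finger_force: 3.2
```

Call:
arm_command --pt "0 0 2 0 0 0 0" --pt "0 0 1 0 0 0 0" --pt "0 0 1 0 0 0 0" --pt "0 0 0 0 0 0 0"

```text
time_s: 5.25
tcp_pos: [0.4842, -0.0488, 0.0511]
tcp_rot: [2.848, 1.325, 0.001]
wrist_force: [-1.9, 0.8, 8.1]
width: -0.0
finger_force: 4.0
```

Call:
arm_command --pt "0 0 1 0 0 0 0" --pt "0 0 0 0 0 0 0"

```text
time_s: 5.45
tcp_pos: [0.4848, -0.0489, 0.051]
tcp_rot: [2.847, 1.325, 0.002]
wrist_force: [-3.9, 0.5, 12.9]
width: -0.0005
finger_force: 6.5
```

Call:
arm_command --pt "0 0 1 0 0 0 0" --pt "0 0 0 0 0 0 0"

```text
time_s: 5.65
tcp_pos: [0.4854, -0.049, 0.0509]
tcp_rot: [2.847, 1.325, 0.003]
wrist_force: [-4.5, 1.2, 18.7]
width: 0.0002
finger_force: 9.5
```

Call:
arm_command --pt "1.5 0 0 0 0 0 0" --pt "2 0 0 0 0 0 0" --pt "3 0 0 0 0 0 0" --pt "3 0 0 0 0 0 0" --pt "0 0 0 0 0 0 0"

```text
time_s: 6.15
tcp_pos: [0.4915, -0.042, 0.0509]
tcp_rot: [2.846, 1.325, 0.002]
wrist_force: [-5.6, -0.1, 18.9]
width: -0.0002
finger_force: 9.5
```

```bash
python3 - <<'E'
from st import *
s,M=st(); print("F tool",(M.T@s["wrist_force"]).round(1))
d=cam("wrist"); cv2.imwrite("pics/w3.png",cv2.cvtColor(d["frame"],4))
E
```

```text
t 6.15 pos [ 0.4915 -0.042   0.0509] x [0.644 0.765 0.001] z [ 0.002 -0.001 -1.   ] F [-5.6 -0.1 18.9] w -0.00021071887104956463 ff 9.545907412539236 q [-0.14  0.14  2.16 -0.    0.83  0.56]
F tool [ -3.6  -4.2 -18.9]
```

View pics/w3.png

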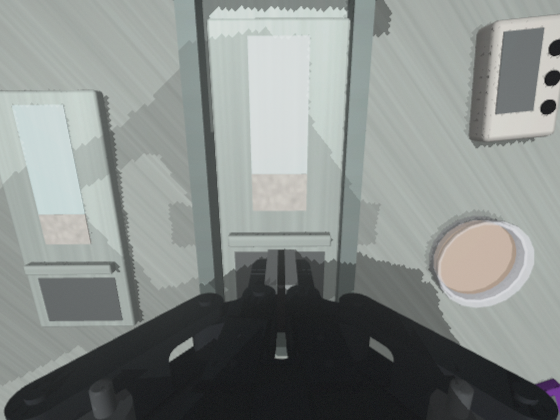

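The carrier moves with the fingers, and the tips are at the rib (row 240). I'll continue, easing the small side force.

Call:
arm_command --pt "3 -0.4 0 0 0 0 0" --pt "4 -0.4 0 0 0 0 0" --pt "4 0 0 0 0 0 0" --pt "4 0 0 0 0 0 0" --pt "4 0 0 0 0 0 0"

```text
time_s: 6.7
tcp_pos: [0.5037, -0.0273, 0.051]
tcp_rot: [2.845, 1.324, 0.004]
wrist_force: [-3.8, -3.0, 16.2]
width: 0.0
finger_force: 8.2
```

Call:
arm_command --pt "4 0 0 0 0 0 0" --pt "4 0 0 0 0 0 0" --pt "4 0 0 0 0 0 0"

```text
time_s: 7.0
tcp_pos: [0.5114, -0.018, 0.0509]
tcp_rot: [2.846, 1.324, 0.004]
wrist_force: [-3.5, -2.6, 15.8]
width: -0.0001
finger_force: 8.0
```

Call:
arm_command --pt "4 0 0.5 0 0 0 0" --pt "4 0 0 0 0 0 0" --pt "4 0 0 0 0 0 0" --pt "4 0 0 0 0 0 0" --pt "4 0 0 0 0 0 0"

```text
time_s: 7.5
tcp_pos: [0.5243, -0.0027, 0.0508]
tcp_rot: [2.846, 1.325, 0.004]
wrist_force: [-5.1, -2.6, 17.6]
width: 0.0001
finger_force: 9.1
```

Call:
arm_command --pt "4 0 0.2 0 0 0 0" --pt "4 0 0 0 0 0 0" --pt "4 0 0 0 0 0 0" --pt "4 0 0 0 0 0 0" --pt "4 0 0 0 0 0 0"

```text
time_s: 8.0
tcp_pos: [0.5365, 0.0119, 0.0507]
tcp_rot: [2.845, 1.325, 0.001]
wrist_force: [-6.7, -5.5, 20.9]
width: 0.0001
finger_force: 10.3
```

Call:
arm_command --pt "4 0 -0.3 0 0 0 0" --pt "4 0 0 0 0 0 0" --pt "4 0 0 0 0 0 0" --pt "3 0 0 0 0 0 0" --pt "3 0 0 0 0 0 0"

```text
time_s: 8.5
tcp_pos: [0.5482, 0.0259, 0.0506]
tcp_rot: [2.845, 1.325, 0.002]
wrist_force: [-3.8, -5.4, 17.8]
width: -0.0
finger_force: 10.3
```

```bash
python3 - <<'E'
from st import *
s,M=st(); print("F tool",(M.T@s["wrist_force"]).round(1))
d=cam("top"); c=d["frame"][150:260,220:350]; cv2.imwrite("pics/t3.png",cv2.cvtColor(cv2.resize(c,None,fx=6,fy=5.4545,interpolation=cv2.INTER_CUBIC),4))
E
```

```text
t 8.5 pos [0.5482 0.0259 0.0506] x [ 0.644  0.765 -0.   ] z [ 0.002 -0.002 -1.   ] F [-3.8 -5.4 17.8] w -4.894593881341266e-06 ff 10.342942433198914 q [ 0.    0.24  2.05 -0.    0.85  0.7 ]
F tool [ -6.6   0.6 -17.8]
```

View pics/t3.png

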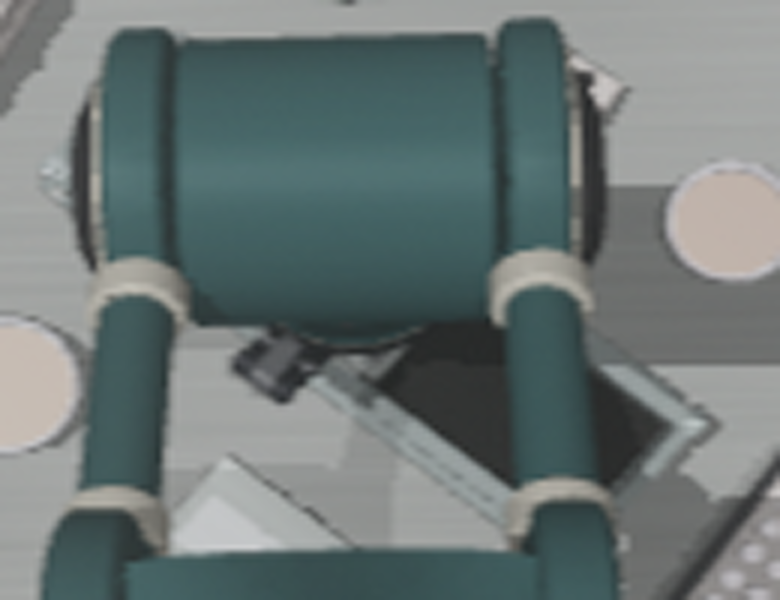

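The arm hides the carrier in this view; only the dark bare pad shows, around (450,400). I'll finish by feel.

Call:
arm_command --pt "2 0 0 0 0 0 0" --pt "2 0 0 0 0 0 0" --pt "2 0 0 0 0 0 0" --pt "2 0 0 0 0 0 0"

```text
time_s: 8.95
tcp_pos: [0.5532, 0.0321, 0.0502]
tcp_rot: [2.846, 1.325, 0.002]
wrist_force: [-1.3, -2.2, 1.4]
width: 0.0004
finger_force: 1.8
```

Call:
arm_command --pt "1.5 0 0 0 0 0 0" --pt "1.5 0 0 0 0 0 0"

```text
time_s: 9.15
tcp_pos: [0.5548, 0.0344, 0.05]
tcp_rot: [2.846, 1.325, 0.001]
wrist_force: [-3.0, -4.7, 13.9]
width: -0.0
finger_force: 9.0
```

Call:
arm_command --pt "1 0 0 0 0 0 0" --pt "1 0 0 0 0 0 0"

```text
time_s: 9.35
tcp_pos: [0.5561, 0.0359, 0.05]
tcp_rot: [2.846, 1.325, 0.001]
wrist_force: [-2.9, -4.1, 13.8]
width: 0.0002
finger_force: 8.9
```

Call:
arm_command --pt "1 0 0.3 0 0 0 0" --pt "1 0 0 0 0 0 0"

```text
time_s: 9.55
tcp_pos: [0.5568, 0.0367, 0.05]
tcp_rot: [2.845, 1.326, -0.002]
wrist_force: [-7.8, -10.1, 19.6]
width: 0.0001
finger_force: 11.7
```

Call:
arm_command --pt "1 0 0 0 0 0 0" --pt "1 0 0 0 0 0 0"

```text
time_s: 9.75
tcp_pos: [0.5569, 0.0368, 0.05]
tcp_rot: [2.843, 1.327, -0.007]
wrist_force: [-11.0, -15.2, 22.8]
width: -0.0001
finger_force: 15.1
```

Call:
arm_command --pt "1 0 0 0 0 0 0" --pt "1 0 0 0 0 0 0" --pt "0 0 0 0 0 0 0"

```text
time_s: 10.05
tcp_pos: [0.557, 0.0369, 0.05]
tcp_rot: [2.842, 1.327, -0.012]
wrist_force: [-13.1, -18.9, 25.8]
width: 0.0001
finger_force: 17.5
```

It has hit a hard stop, so the carrier is home. I ease the push, lift, then move back.

Call:
arm_command --pt "-3 0 0 0 0 0 0" --pt "-1 0 -1 0 0 0 0" --pt "0 0 -1 0 0 0 0" --pt "0 0 -1 0 0 0 0" --pt "0 0 -1.5 0 0 0 0" --pt "-2 0 -2 0 0 0 0" --pt "-5 0 -5 0 0 0 0" --pt "-5 0 -15 0 0 0 0" --pt "-5 0 -30 0 0 0 0" --pt "0 0 -40 0 0 0 0"

```text
time_s: 11.05
tcp_pos: [0.5432, 0.0253, 0.1441]
tcp_rot: [-2.847, -1.324, 0.005]
wrist_force: [1.1, 0.4, 0.7]
width: 0.0001
finger_force: 0.0
```

Call:
arm_command --pt "-20 0 -30 0 0 0 0" --pt "-30 0 -20 0 0 0 0" --pt "-30 0 0 0 0 0 0" --pt "0 0 0 0 0 0 0" --pt "0 0 0 0 0 0 0"

```text
time_s: 11.55
tcp_pos: [0.4938, -0.0359, 0.1954]
tcp_rot: [2.849, 1.323, 0.004]
wrist_force: [-0.2, -0.6, 0.1]
width: 0.0001
finger_force: 0.0
```

```bash
python3 - <<'E'
from st import *
st()
d=cam("wrist"); cv2.imwrite("pics/w4.png",cv2.cvtColor(d["frame"],4))
E
```

```text
t 11.55 pos [ 0.4938 -0.0359  0.1954] x [0.645 0.764 0.002] z [ 0.002  0.    -1.   ] F [-0.2 -0.6  0.1] w 5.79025531639511e-05 ff 0.0 q [-0.12 -0.04  2.05  0.    1.13  0.58]
```

View pics/w4.png

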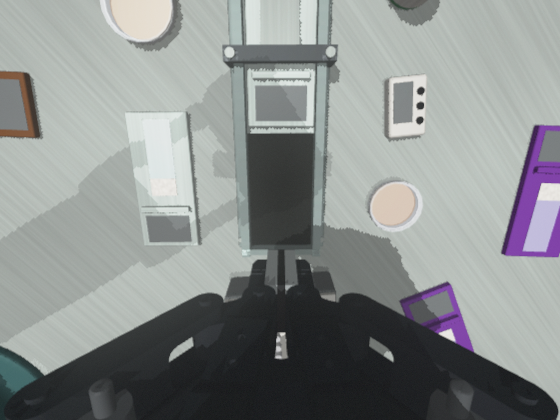

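The carrier's rear edge (row ~127) is past the pad's front edge (row ~135), and its rib is at row 74, behind the gate. One check of the stop end from above.

```bash
python3 - <<'E'
from st import *
d=cam("scene"); c=d["frame"][170:290,200:340]; cv2.imwrite("pics/s5.png",cv2.cvtColor(cv2.resize(c,None,fx=5,fy=5,interpolation=cv2.INTER_CUBIC),4))
E
```

```text
(no output)
```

View pics/s5.png

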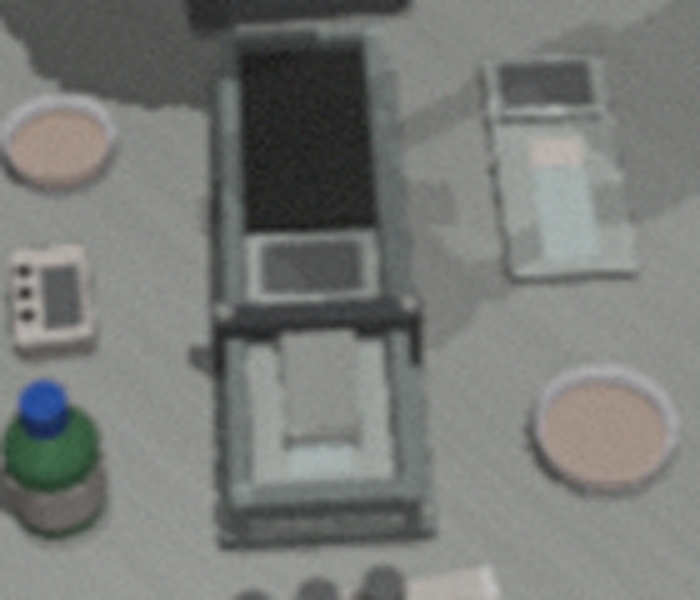

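The carrier lies under the gate and the leaf, its front at the stop (crop row ~480). The pad is bare and up, and nothing else has moved.

```bash
python3 -c "
from bench import r
print(r.job_done())"
```

```text
the job is handed in; nothing more can be done
None
```

The job is handed in: the carrier is home against the end stop under the gate bar and leaf spring, the pad looks sprung back up behind it, and the hand is clear, with no other item seen to have moved.

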